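# Shim a rocking magnetic stirrer

## Task

The magnetic stirrer rocks because the foot under its yellow sticker is worn short: without gripping or lifting anything, push the orange wedge along the table, thin end first, under that foot until it is tight and the stirrer no longer rocks but still stands level. Then test it by pressing down firmly on the yellow sticker with the fingertips for a good half second, and push the wedge further and test again if the corner still gives. Leave the wedge in place under the foot, do not shove the stirrer away from its place, and leave the other things alone.

Things in the scene. Friction and masses are not known exactly. Their poses are not given: they have to be found in the camera images.
- stirrer: loose white magnetic stirrer, about 2.4 kg; housing 180 (its x) x 160 (its y) mm, underside 18 and flat top 60 mm above the table; round white plate on top, 120 across, 8 higher, centred at x = +14. Black panel with grey knob (14 proud) and red switch on its -x face, towards the robot. Origin: on the table under the housing's middle; x front to back, y to its left, z up
- sticker (a point): centre of the 18 mm yellow sticker flat on the housing's top, at the stirrer's (-74, +64, +60) mm, right above the worn foot: the spot to press. With the foot unsupported, some 2 to 6 N here makes the corner drop 4 to 8 mm; with the wedge tight it does not give
- foot_tip (a point): lowest point of the worn foot, a black rubber dome of 22 mm diameter at the stirrer's (-72, +62) mm. The other three, at (+72, +62), (+72, -62), (-72, -62), stand on the table and hold the stirrer level; this one hangs 4 to 8 mm above it (differs each time): the gap to fill
- wedge: loose orange plastic wedge, 60 g, 110 long (its x) x 40 wide (y) mm, flat on the table before the stirrer; 2 mm thick at the tip (+x end), rising evenly to 20 mm at the upright flat thick end (-x). Origin: centre of underside. Friction about 0.6; under 1 N slides it until it meets the foot; 4 to 8 N of push makes it tight, over about 14 N can shove the stirrer or jack it up
- dropper_blue: bystander: white dropper bottle with a blue band, 33 mm diameter, 84 mm tall, standing beside the stirrer on its -y side. Origin: centre of its underside
- beaker: bystander: glass beaker, 68 mm rim, 92 mm tall, standing beside the stirrer on its +y side. Origin: centre of its underside
- dropper_red: bystander: white dropper bottle with a red band, 33 mm diameter, 84 mm tall, at the robot's right. Origin: centre of its underside
- well_plate: bystander: clear and white well plate 127 x 85 x 14 mm at the robot's left. Origin: centre of its underside
- pencil: bystander: orange pencil about 175 mm long, 7 mm thick, lying at the robot's right. Origin: middle of its underside, x along it
- wash_bottle: bystander: white plastic bottle with a red cap, 60 mm diameter, 150 mm tall, at the robot's left. Origin: centre of its underside
Not all that is in view belongs to the job. Of the things that look like the wedge, the smallest one is meant.

How it is judged:
By the outcome, as a careful person would: the job done as asked, in the order asked, and still so for the second after the job is handed in, with the robot touching nothing.
It also fails if it takes over 64 s, if anything falls off the work surface, if the arm or the gripper's body presses on something with over 40 N, if the wrist force passes 120 N, or if a joint passes its speed limit or range.

## Robot

A 6-joint arm with a two-finger parallel gripper is mounted at the origin on the work surface. World frame = base frame: x ahead of the robot, y to its left, z up, the work surface at z = 0. Lengths are in m, angles in degrees, forces in N, time in s.
With the tool pointing down it reaches from about 0.4 to 0.825 m from the base axis. Payload 7 kg.
Tool frame: the origin (TCP) lies on the centre line of the jaws, within the pads' length; the fingertips stand 11 mm ahead of it and the grasp point (between the pads) lies 8 mm behind it; z points along the fingers, y is the line along which they close (so a half turn about z gives the same grasp; the last joint's range is limited). The gripper opens to 88 mm and grips with 3 to 60 N. Pads are 19 mm wide; open, the fingers measure 130 mm over their backs; the gripper's body (78 mm by 193 mm) begins 47 mm behind the grasp point.
Start: joints at [-58.321, 20.546, 0.682, 0, -70.136, -16.507], TCP at [0.177, -0.651, 0.212] pointing down, gripper open.
Joint ranges: [-176.03, 176.03], [-82.01, 121.73], [-58.28, 71.71], [-173.87, 95.51], [-174.79, -0.11], [-173.66, 173.66]. Speed limits (degrees/s): [136.94, 136.94, 172.46, 180, 180, 180].

## Interface

Orientations are given as [roll, pitch, yaw] about the fixed x, y, z axes, in that order (R = Rz(yaw) Ry(pitch) Rx(roll)).
In Python, from plant import r, capture, camera_model, job gives the robot as it stands.
- The arm moves only by the tool drive_tool, never from a script. Its argument "increments" is a list that holds one entry, the list of rows, each a list of 5 numbers: the gripper's target within -1 to 1 (fully open at 1, half-way at 0, shut at -1), then the shift along the tool's x, y, z scaled (see below), then the turn about the tool's z scaled (see below). In form: [[[gripper, tx, ty, tz, roll], ...]]. A call has 1 to 5 rows; each row is the pose to reach, as a shift and turn from the pose commanded when the call began, along the tool's axes at that moment, turning the shorter way round; what a row does not reach only later rows make up. The controller multiplies each number of a shift by 120 mm and each number of a turn by 360 degrees. A row lasts 1/8 s, in which the tool goes at most 62.5 mm and 10.7 degrees, less where a joint would pass 70% of its speed; a pose out of reach is approached as far as the arm can. A call with a number of a shift or a turn outside -1 to 1 is refused whole. A call with a gripper value outside its range is refused whole. The fingers move at their own pace and stop on an object; "squeeze" is the grip in N (left out, the last holds). Time passes only in rows, so rows that repeat a pose let the fingers close. It gives the time, the measured TCP pose, the force, the opening and the grip force at its end, in the units of the state.
- r.get_state(): the state, without advancing time (a new reading comes with each control period).
- capture(name): name is "scene" or "top" or "wrist"; returns the picture (420x560x3 uint8, red, green, blue); there is no depth.
- camera_model(name): a dict with "camera_matrix" (3x3 intrinsics, pixels), "rvec" (rotation vector, rad) and "tvec" (3), from world to camera coordinates, as OpenCV has them. Camera axes: x right, y down, z forward; pixel columns grow to the right and rows downward; lengths in m; the calibration is good to about 2 mm. A picture is of the moment at which its call begins: read the wrist's pose just before it. camera_model takes no time and is no camera call; for the wrist camera it gives the pose at the moment of the call.
- job.close_job(): hands the job in; it is judged then, once.
The state is a dict: "time_s": time; "joints": joint angles; "qd": joint speeds; "joint_torque": joint torques, N m; "tcp_pos": TCP position; "eef_rot": TCP orientation; "contact_force": force on the tool from outside, world axes, zero at the start; "moment": the same for the moment, N m; "gripper_width": finger opening in m; "gripper_force": force on a finger pad.
Only numpy, scipy, OpenCV 4.12 (cv2) and the standard library are available. Lean on these libraries where they do the work, as an engineer would, in place of code of your own. Each camera call takes 0.05 s, during which the arm holds its last target. There are 200 camera calls.

## Working session

There is one attempt and no reset: what is moved stays moved. The work goes in short steps, Python scripts to look and compute and a tool call to move; the robot and the scene stay as the last step left them, time stands still between calls to the robot, and variables do not carry over. Pictures are saved under pics/ and viewed, at most 10 in all, crops included, and the job is handed in when it is done.

Besides the shell and the picture viewer there is one more tool, called after ">>>" in YAML: its name, and indented under it one key for each argument. drive_tool: Moves the arm, as the interface text tells. Its arguments: {"type":"object","properties":{"increments":{"type":"array"},"squeeze":{"type":"number"}},"required":["increments"]}

```bash
mkdir -p pics; python3 - <<'E'
from plant import r,capture,camera_model
import cv2
for n in("scene","top"):
    cv2.imwrite(f"pics/{n}0.png",capture(n)[:,:,::-1])
s=r.get_state();print(s)
E
```

```text
{'time_s': 0.1, 'joints': array([-5.83238013e+01,  2.05867091e+01,  6.38494466e-01, -1.71436039e-02,
       -7.01344032e+01, -1.65073294e+01]), 'qd': array([ 0.00474831, -0.06412531,  0.05090866,  0.12480096, -0.03267631,
        0.00717081]), 'joint_torque': array([-8.33801441e-04, -5.84163952e+01,  2.93750775e+01,  7.01546386e+00,
        1.02236177e-02, -6.33154968e-05]), 'tcp_pos': array([ 0.17647959, -0.65105124,  0.21122125]), 'eef_rot': array([ 1.79916208e+02, -8.02430312e-03, -1.64836962e+02]), 'contact_force': array([-0.28202612, -0.3866326 , -0.1583026 ]), 'moment': array([ 0.01096054,  0.00743877, -0.03016776]), 'gripper_force': 0.0, 'gripper_width': 0.08790335895946741}
```

View pics/top0.png

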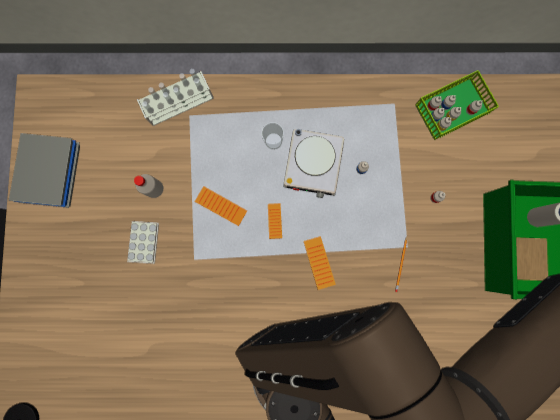

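View pics/scene0.png

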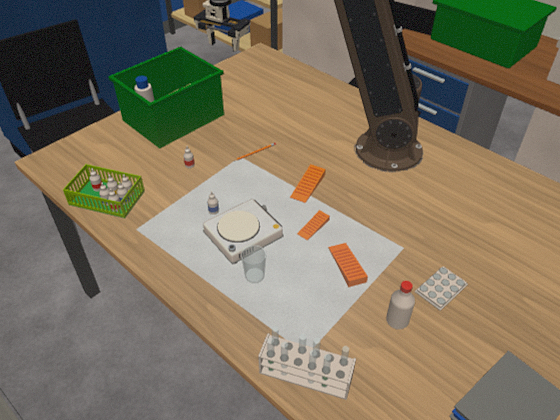

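The top view shows the stirrer at about (315,160), its sticker at about (290,181), and the smallest wedge at about (275,221), with two larger decoys at (221,206) and (319,263). Next I'll measure in world coordinates and look at an enlarged crop.

```bash
cat > h.py <<'E'
import cv2,numpy as np
from plant import r,capture,camera_model
def ray(name,px,z,m=None):
    m=m or camera_model(name);K=np.array(m["camera_matrix"]);R=cv2.Rodrigues(np.array(m["rvec"]))[0];t=np.array(m["tvec"]).ravel()
    d=R.T@np.linalg.inv(K)@np.array([px[0],px[1],1.]);c=-R.T@t
    return c+d*(z-c[2])/d[2]
def proj(name,p,m=None):
    m=m or camera_model(name)
    return cv2.projectPoints(np.array(p,float).reshape(-1,3),np.array(m["rvec"]),np.array(m["tvec"]),np.array(m["camera_matrix"]),None)[0].reshape(-1,2)
E
python3 - <<'E'
from h import *
im=cv2.imread("pics/top0.png");hsv=cv2.cvtColor(im,cv2.COLOR_BGR2HSV)
m=cv2.inRange(hsv,(5,150,120),(19,255,255))
n,l,s,c=cv2.connectedComponentsWithStats(cv2.morphologyEx(m,cv2.MORPH_CLOSE,np.ones((5,5))))
for i in range(1,n):
    if s[i,4]>100:
        b=cv2.minAreaRect(np.argwhere(l==i)[:,::-1].astype(np.float32));print(s[i],b,[ray("top",p,.008)[:2].round(4) for p in cv2.boxPoints(b)])
m=cv2.inRange(hsv,(20,150,150),(32,255,255));m[:,:280]=0;m[:,350:]=0;m[200:]=0
print("stick",np.argwhere(m).mean(0)[::-1],m.sum()/255, ray("top",np.argwhere(m).mean(0)[::-1],.06))
print(ray("top",(315,155),.068))
cv2.imwrite("pics/topc.png",cv2.resize(im[115:255,240:400],None,fx=4.2,fy=4.2,interpolation=cv2.INTER_CUBIC))
E
```

```text
[195 187  52  39 863] ((220.57550048828125, 205.76416015625), (49.924095153808594, 17.28888702392578), 29.05460548400879) [array([0.5322, 0.3051]), array([0.5798, 0.28  ]), array([0.5035, 0.1426]), array([0.4565, 0.1681])]
[268 204  14  35 431] ((274.5377502441406, 220.867919921875), (34.185096740722656, 12.466483116149902), 87.51044464111328) [array([0.5231, 0.0776]), array([0.5248, 0.0389]), array([0.4188, 0.0342]), array([0.4171, 0.0725])]
[304 237  32  53 939] ((319.1538391113281, 262.76922607421875), (50.567726135253906, 19.033920288085938), 73.49563598632812) [array([ 0.4079, -0.0315]), array([ 0.4245, -0.0877]), array([ 0.2773, -0.13  ]), array([ 0.261 , -0.0744])]
[396 240  11  45 109] ((401.3906555175781, 262.0744323730469), (2.4792351722717285, 45.094017028808594), 10.784297943115234) [array([ 0.2783, -0.3136]), array([ 0.4126, -0.3434]), array([ 0.4112, -0.3509]), array([ 0.2769, -0.3209])]
stick [289.11764706 180.41176471] 17.0 [0.58824461 0.01073105 0.06      ]
[ 0.66438541 -0.06724223  0.068     ]
```

View pics/topc.png

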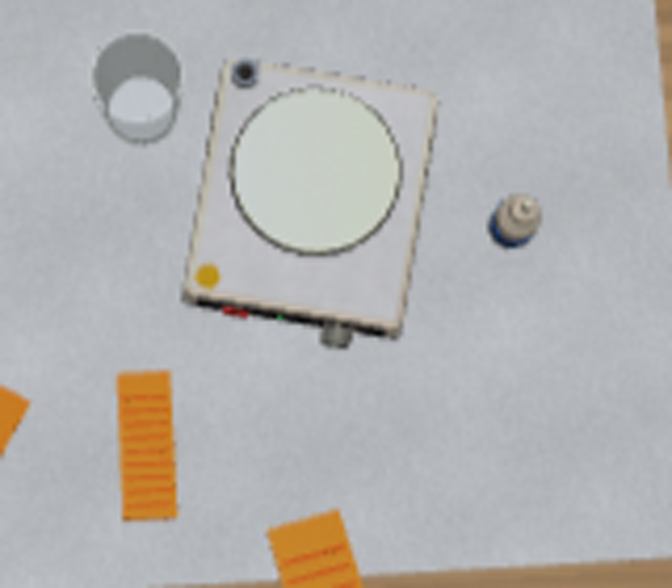

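>>> drive_tool:
  increments:
    - [[-1,-0.5,0.5,0,0],[-1,-1,1,0,0],[-1,-1,1,0,0],[-1,-1,1,0,0]]

```text
time_s: 0.6
tcp_pos: [0.2623, -0.502, 0.2125]
eef_rot: [-180.0, 0.0, -164.6]
contact_force: [0.2, -0.5, 0.9]
gripper_width: 0.0531
gripper_force: 0.0
```

>>> drive_tool:
  increments:
    - [[-1,-0.5,0.5,0,0],[-1,-1,1,0,0],[-1,-1,1,0,0]]

```text
time_s: 0.98
tcp_pos: [0.346, -0.3557, 0.212]
eef_rot: [180.0, -0.0, -164.8]
contact_force: [1.0, -0.4, 0.0]
gripper_width: 0.0232
gripper_force: 0.0
```

>>> drive_tool:
  increments:
    - [[-1,-0.5,0.5,0,0],[-1,-1,1,0,0],[-1,-1,1,0,0]]

```text
time_s: 1.35
tcp_pos: [0.4308, -0.2082, 0.2121]
eef_rot: [-180.0, 0.0, -164.8]
contact_force: [0.5, 0.1, -0.6]
gripper_width: 0.001
gripper_force: 0.0
```

>>> drive_tool:
  increments:
    - [[-1,0.2,1,0,0],[-1,0.2,1,0,0],[-1,0.2,1,0,0]]

```text
time_s: 1.72
tcp_pos: [0.3744, -0.0977, 0.2124]
eef_rot: [180.0, 0.1, -164.5]
contact_force: [0.5, -0.6, 0.4]
gripper_width: 0.0002
gripper_force: 0.0
```

>>> drive_tool:
  increments:
    - [[-1,-0.25,0.5,0,-0.03],[-1,-0.5,1,0,-0.06],[-1,-0.5,1,0,-0.09],[-1,-0.5,1,0,-0.12],[-1,-0.5,1,0,-0.14]]

```text
time_s: 2.35
tcp_pos: [0.4025, 0.0308, 0.2118]
eef_rot: [180.0, -0.0, -114.2]
contact_force: [-0.9, 0.3, -0.2]
gripper_width: 0.0006
gripper_force: 0.0
```

```bash
python3 - <<'E'
from h import *
import pickle
s=r.get_state();m=camera_model("wrist");im=capture("wrist")[:,:,::-1]
cv2.imwrite("pics/w1.png",im);pickle.dump(m,open("w1.pkl","wb"));print(s["tcp_pos"],s["eef_rot"])
E
```

```text
[0.40245237 0.03079794 0.21183773] [ 1.79980145e+02 -4.53171369e-02 -1.14164127e+02]
```

View pics/w1.png

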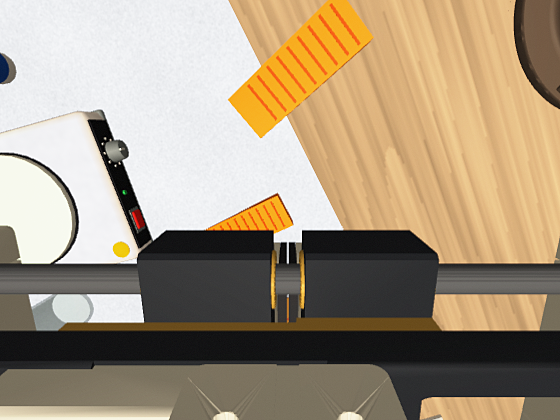

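The wrist view shows the yellow sticker at (121,250), the panel's top edge running from about (86,113) to (138,249), and the wedge's thick end (face visible) at (278,195)–(292,222).

```bash
python3 - <<'E'
from h import *
import pickle
m=pickle.load(open("w1.pkl","rb"));im=cv2.imread("pics/w1.png");h=cv2.cvtColor(im,cv2.COLOR_BGR2HSV)
k=cv2.inRange(h,(22,150,150),(35,255,255));k[:,:100]=0;k[:,145:]=0;k[:225]=0;k[262:]=0
c=np.argwhere(k).mean(0)[::-1];st=ray("w",c,.06,m);print(c,k.sum()/255,st)
# panel: leftmost dark pixel per row
g=im.max(2);P=[]
for v in range(125,232,4):
    u=np.argmax(g[v,60:170]<70)+60;P.append(ray("w",(u,v),.06,m)[:2])
P=np.array(P);vx,vy,x0,y0=cv2.fitLine(P.astype(np.float32),cv2.DIST_HUBER,0,.01,.01).ravel()
print("front edge",P[0],P[-1],"yaw",np.degrees(np.arctan2(-vx*np.sign(vy),abs(vy))))
for p in[(278,195),(292,222)]:print("thick top",ray("w",p,.02,m))
print("thick tip edge line",ray("w",(208,231),.011,m))
E
```

```text
[120.69587629 249.10309278] 194.0 [0.5874178  0.01206336 0.06      ]
front edge [ 0.54776119 -0.10906553] [ 0.61904879 -0.02651953] yaw -48.83985
thick top [0.41606481 0.03417622 0.02      ]
thick top [0.4145428  0.06990206 0.02      ]
thick tip edge line [0.51186948 0.04134456 0.011     ]
```

```bash
python3 - <<'E'
from h import *
import pickle
m=pickle.load(open("w1.pkl","rb"));im=cv2.imread("pics/w1.png")
g=im.max(2)
P=[]
for v in range(130,235,6):
    seg=g[v,80:160]<60
    u=[i for i in range(76) if seg[i:i+4].all()];
    if u: P.append((u[0]+80,v))
print(P)
W=np.array([ray("w",p,.058,m)[:2] for p in P]);a=np.polyfit(W[:,1],W[:,0],1);print(np.degrees(np.arctan(a[0])),W[0],W[-1])
A=ray("w",(86,113),.06,m);B=ray("w",(138,249),.06,m);print(A,B)
s=[0.5878,.0116]
for yaw in(-8,-9,-10,-11):
    c,q=np.cos(np.radians(yaw)),np.sin(np.radians(yaw));R=np.array([[c,-q],[q,c]])
    o=np.array(s)-R@[-.074,.064];print(yaw,o,"foot",o+R@[-.072,.062],proj("w",[[*(o+R@p),.06] for p in([-.09,.08],[-.09,-.08])],m).round(),proj("top",[[*(o+R@[.014,0]),.068]]).round(1))
E
```

```text
[(92, 130), (94, 136), (97, 142), (99, 148), (123, 154), (104, 160), (106, 166), (109, 172), (111, 178), (113, 184), (116, 190), (118, 196), (121, 202), (123, 208), (125, 214), (128, 220), (130, 226), (132, 232)]
10.86341070928193 [ 0.54961302 -0.10477436] [0.56791008 0.00076758]
[ 0.54520098 -0.12002302  0.06      ] [0.5706965  0.01945331 0.06      ]
-8 [ 0.65217276 -0.06207597] foot [0.58950219 0.00934112] [[140. 258.]
 [ 75. 107.]] [[313.9 154.5]]
-9 [ 0.65087713 -0.0631882 ] foot [0.58946251 0.00931175] [[140. 259.]
 [ 77. 107.]] [[314.4 154.9]]
-10 [ 0.64956229 -0.06427766] foot [0.58942232 0.00928309] [[140. 259.]
 [ 80. 106.]] [[314.8 155.3]]
-11 [ 0.64822864 -0.06534401] foot [0.58938164 0.00925513] [[140. 259.]
 [ 83. 106.]] [[315.3 155.8]]
```

>>> drive_tool:
  increments:
    - [[-1,-0.4,-0.1,0.2,-0.02],[-1,-0.79,-0.21,0.6,-0.04],[-1,-0.79,-0.21,0.8,-0.04],[-1,-0.79,-0.21,0.8,-0.04]]

```text
time_s: 2.9
tcp_pos: [0.4632, 0.1057, 0.1137]
eef_rot: [179.8, -0.2, -100.2]
contact_force: [-0.4, -0.8, -0.2]
gripper_width: 0.0005
gripper_force: 0.0
```

>>> drive_tool:
  increments:
    - [[-1,0,0,0.3,0],[-1,0,0,0.6,0],[-1,0,0,0.75,0],[-1,0,0,0.82,0],[-1,0,0,0.83,0]]

```text
time_s: 3.52
tcp_pos: [0.4646, 0.107, 0.0172]
eef_rot: [-180.0, 0.0, -100.1]
contact_force: [0.3, -0.4, 0.8]
gripper_width: 0.0004
gripper_force: 0.0
```

>>> drive_tool:
  increments:
    - [[-1,0.08,0,0.01,0],[-1,0.16,0,0.01,0],[-1,0.24,0,0.01,0],[-1,0.31,0,0.01,0],[-1,0.375,0,0.01,0]]

```text
time_s: 4.15
tcp_pos: [0.456, 0.0622, 0.0154]
eef_rot: [-180.0, 0.0, -100.0]
contact_force: [0.2, 0.1, 1.1]
gripper_width: 0.0005
gripper_force: 0.0
```

```bash
python3 - <<'E'
from h import *
s=r.get_state();im=capture("top")[:,:,::-1];print(s["tcp_pos"],s["eef_rot"][2],s["contact_force"])
cv2.imwrite("pics/t2.png",im)
cv2.imwrite("pics/t2c.png",cv2.resize(im[140:260,240:360],None,fx=5,fy=5,interpolation=cv2.INTER_CUBIC))
E
```

```text
[0.45603333 0.06221192 0.01537057] -100.03968186222492 [0.21181883 0.09956103 1.08173265]
```

View pics/t2c.png

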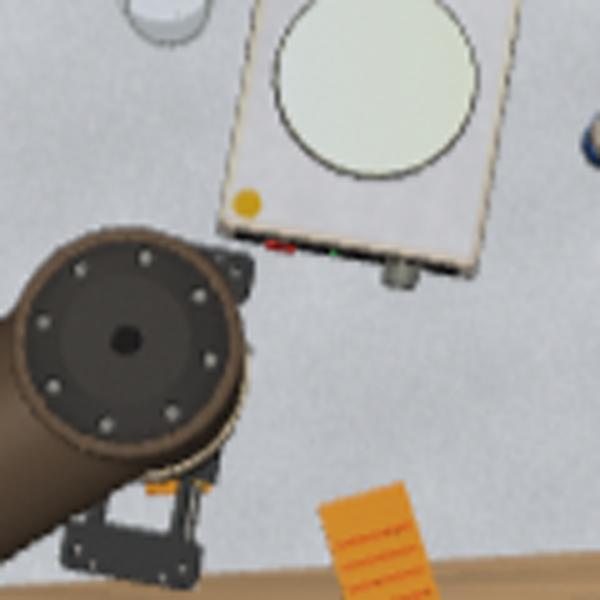

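>>> drive_tool:
  increments:
    - [[-1,-0.12,0,0,0],[-1,-0.12,0,-0.25,0],[-1,0.1,0.2,-0.5,-0.03],[-1,0.245,0.4,-0.5,-0.06],[-1,0.245,0.5,-0.5,-0.09]]

```text
time_s: 4.82
tcp_pos: [0.3911, 0.0444, 0.0757]
eef_rot: [-179.9, 0.0, -67.5]
contact_force: [-0.1, 0.4, 0.8]
gripper_width: 0.0001
gripper_force: 0.0
```

>>> drive_tool:
  increments:
    - [[-1,0,0,0,-0.03],[-1,0,0,0,-0.06],[-1,0,0,0,-0.09],[-1,0,0,0,-0.12],[-1,0,0,0,-0.14]]

```text
time_s: 5.45
tcp_pos: [0.3923, 0.0453, 0.0754]
eef_rot: [-180.0, -0.0, -17.1]
contact_force: [0.6, 0.8, -0.5]
gripper_width: 0.0004
gripper_force: 0.0
```

>>> drive_tool:
  increments:
    - [[-1,0,0,0,-0.02],[-1,0,0,0,-0.02]]

```text
time_s: 5.7
tcp_pos: [0.3923, 0.0451, 0.0754]
eef_rot: [-180.0, -0.0, -10.2]
contact_force: [-0.0, 0.4, -1.0]
gripper_width: 0.0003
gripper_force: 0.0
```

```bash
python3 - <<'E'
from h import *
import pickle
s=r.get_state();m=camera_model("wrist");im=capture("wrist")[:,:,::-1]
cv2.imwrite("pics/w2.png",im);pickle.dump(m,open("w2.pkl","wb"));print(s["tcp_pos"],s["eef_rot"])
R=cv2.Rodrigues(np.array(m["rvec"]))[0];print(-R.T@np.array(m["tvec"]).ravel(),s["joints"])
E
```

```text
[0.39225905 0.0451177  0.07537195] [-1.79987472e+02 -1.67587700e-02 -1.02075915e+01]
[0.4582239  0.03369604 0.24749353] [ 3.56273547e+01  2.04874300e+00 -4.37076266e+01  4.72161073e-03
 -4.42229674e+01  4.41616726e+01]
```

View pics/w2.png

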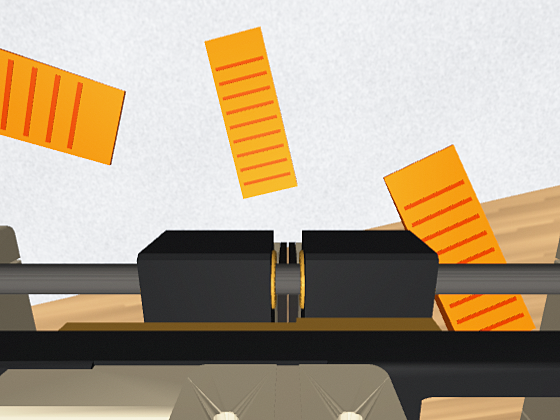

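The wedge is at image (205,42)–(260,27) for the tip and (243,198)–(297,185) for the thick end, so it's still tilted relative to the tool.

```bash
cat >> h.py <<'E'
F=np.array([.5894,.0093]);ex=np.array([np.cos(np.radians(-10)),np.sin(np.radians(-10))]);ey=np.array([-ex[1],ex[0]])
def se(p):d=np.array(p)[:2]-F;return np.round([d@ex,d@ey],4)
E
python3 - <<'E'
from h import *
import pickle
m=pickle.load(open("w2.pkl","rb"))
for p,z in(((205,42),.002),((260,27),.002),((243,198),.02),((297,185),.02)):
    w=ray("w",p,z,m);print(w[:2].round(4),se(w))
print(se((.3923,.0451)))
E
```

```text
[0.524  0.0792] [-0.0765  0.0575]
[0.5264 0.0402] [-0.0674  0.0195]
[0.4158 0.0735] [-0.1821  0.0331]
[0.4182 0.034 ] [-0.1729 -0.0054]
[-0.2003  0.001 ]
```

>>> drive_tool:
  increments:
    - [[-1,-0.02,0,0.25,0],[-1,-0.02,0,0.45,0],[-1,-0.02,0,0.5,0],[-1,-0.02,0,0.5,0]]

```text
time_s: 6.25
tcp_pos: [0.3897, 0.0449, 0.0153]
eef_rot: [180.0, 0.0, -10.2]
contact_force: [-0.4, -0.5, 0.1]
gripper_width: 0.0003
gripper_force: 0.0
```

```bash
python3 - <<'E'
from h import *
s=r.get_state();im=capture("scene")[:,:,::-1].copy();p=s["tcp_pos"];print(p,s["contact_force"])
w=capture("wrist")[:,:,::-1].copy();m=camera_model("wrist")
k=5
q=proj("scene",[p,p-[0,0,.011],[p[0],p[1],0]]);print(q);c=q[1].round().astype(int)
x0,y0=c[0]-60,c[1]-50
a=cv2.resize(im[y0:y0+100,x0:x0+120],None,fx=k,fy=k,interpolation=cv2.INTER_CUBIC)
for (u,v) in q: cv2.circle(a,(int((u-x0+.5)*k),int((v-y0+.5)*k)),3,(255,0,255),-1)
print("wrist tip",proj("w",[p-[0,0,.011]],m))
cv2.imwrite("pics/s3.png",a)
E
```

```text
[0.38967866 0.04489415 0.01534987] [-0.39377838 -0.50119987  0.10322286]
[[328.48907203 207.08135464]
 [328.27206422 209.59412335]
 [328.1868047  210.5813572 ]]
wrist tip [[288.83732602 243.86425793]]
```

View pics/s3.png

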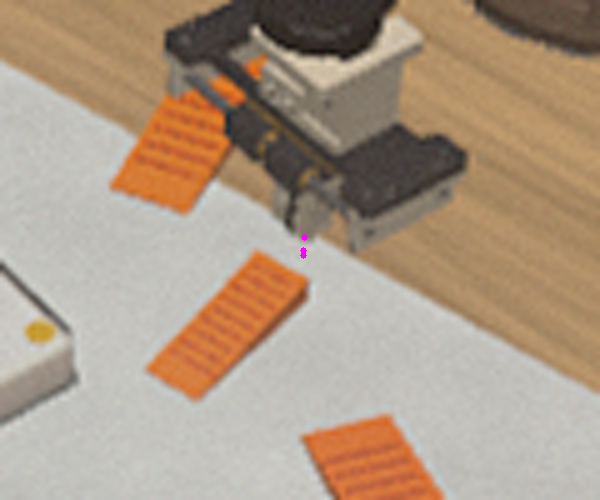

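The fingertips end about 10 mm above where I assumed, at roughly TCP height in the closed position. They passed over the wedge, so I'll go lower in small steps and watch the force.

>>> drive_tool:
  increments:
    - [[-1,0,0,0.03,0],[-1,0,0,0.05,0],[-1,0,0,0.06,0],[-1,0,0,0.06,0]]

```text
time_s: 6.85
tcp_pos: [0.3895, 0.0447, 0.008]
eef_rot: [180.0, 0.0, -10.2]
contact_force: [-0.0, -0.5, -0.1]
gripper_width: 0.0004
gripper_force: 0.0
```

>>> drive_tool:
  increments:
    - [[-1,0,0,0.015,0],[-1,0,0,0.03,0],[-1,0,0,0.03,0]]

```text
time_s: 7.22
tcp_pos: [0.3894, 0.0447, 0.0043]
eef_rot: [180.0, 0.0, -10.2]
contact_force: [0.2, -0.8, -0.0]
gripper_width: 0.0004
gripper_force: 0.0
```

>>> drive_tool:
  increments:
    - [[-1,0,0,-0.25,0],[-1,0.1,-0.2,-0.4,0],[-1,0.5,-0.6,-0.4,0],[-1,0.6,-0.66,-0.3,0],[-1,0.6,-0.66,-0.2,0]]

```text
time_s: 7.85
tcp_pos: [0.4754, 0.1106, 0.0278]
eef_rot: [-180.0, -0.0, -10.2]
contact_force: [-0.3, -0.1, -0.5]
gripper_width: 0.0
gripper_force: 0.0
```

>>> drive_tool:
  increments:
    - [[-1,0,0,0.1,0],[-1,0,0,0.17,0],[-1,0,0,0.2,0],[-1,0,0,0.2,0]]

```text
time_s: 8.35
tcp_pos: [0.4743, 0.1098, 0.0045]
eef_rot: [180.0, 0.0, -10.2]
contact_force: [0.1, -0.3, -0.0]
gripper_width: 0.0004
gripper_force: 0.0
```

>>> drive_tool:
  increments:
    - [[-1,0,0.06,0,0],[-1,0,0.12,0,0],[-1,0,0.17,0,0],[-1,0,0.21,0,0],[-1,0,0.25,0,0]]

```text
time_s: 8.98
tcp_pos: [0.4691, 0.0801, 0.0045]
eef_rot: [-180.0, -0.0, -10.2]
contact_force: [-0.3, 0.7, 0.2]
gripper_width: 0.0005
gripper_force: 0.0
```

```bash
cat >> h.py <<'E'
def wedge(tag):
    s=r.get_state();m=camera_model("wrist");im=capture("wrist")[:,:,::-1]
    cv2.imwrite(f"pics/{tag}.png",im);print("tcp",s["tcp_pos"].round(4),se(s["tcp_pos"]),"F",s["contact_force"].round(1))
    k=cv2.inRange(cv2.cvtColor(np.ascontiguousarray(im),cv2.COLOR_BGR2HSV),(3,120,120),(21,255,255))
    n,l,st,_=cv2.connectedComponentsWithStats(cv2.morphologyEx(k,cv2.MORPH_CLOSE,np.ones((5,5))))
    for i in range(1,n):
        if st[i,4]>1500:
            b=cv2.boxPoints(cv2.minAreaRect(np.argwhere(l==i)[:,::-1].astype(np.float32)))
            print(st[i],[(p.round().astype(int).tolist(),se(ray("w",p,.011,m)).tolist()) for p in b])
E
python3 -c "
from h import *
wedge('w4')"
```

```text
tcp [0.4691 0.0801 0.0045] [-0.1308  0.0488] F [-0.3  0.7  0.2]
[ 270  133   95  111 6926] [([270, 150], [-0.0749, 0.058]), ([344, 133], [-0.0666, 0.0213]), ([366, 229], [-0.1161, 0.0074]), ([292, 246], [-0.1257, 0.0467])]
[    0   158   165   106 11998] [([-28, 247], [-0.1257, 0.2195]), ([0, 157], [-0.0777, 0.1934]), ([166, 210], [-0.1054, 0.1125]), ([138, 300], [-0.1575, 0.1336])]
[ 488  294   59   37 1690] [([488, 330], [-0.1778, -0.0665]), ([488, 294], [-0.1548, -0.063]), ([546, 294], [-0.1549, -0.0956]), ([546, 330], [-0.1779, -0.1])]
```

View pics/w4.png

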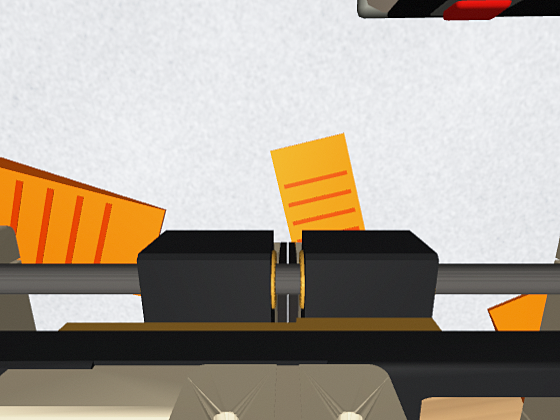

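>>> drive_tool:
  increments:
    - [[-1,0,0.05,0,0],[-1,0,0.09,0,0],[-1,0,0.13,0,0],[-1,0,0.17,0,0],[-1,0,0.2,0,0]]

```text
time_s: 9.65
tcp_pos: [0.4648, 0.0565, 0.0045]
eef_rot: [180.0, -0.0, -10.2]
contact_force: [0.7, -0.5, -0.2]
gripper_width: 0.0002
gripper_force: 0.0
```

```bash
python3 -c "
from h import *
wedge('w5')"
```

```text
tcp [0.4648 0.0565 0.0045] [-0.1309  0.0249] F [ 0.7 -0.5 -0.2]
[ 225  133   95  131 7146] [([224, 151], [-0.0752, 0.0566]), ([297, 133], [-0.0666, 0.0201]), ([327, 253], [-0.1302, 0.0038]), ([254, 271], [-0.1406, 0.0437])]
[   0  171  122   93 8017] [([-24, 249], [-0.1266, 0.1935]), ([0, 171], [-0.0849, 0.1711]), ([126, 210], [-0.1058, 0.1097]), ([102, 288], [-0.1503, 0.1288])]
[ 448  294   99   37 3166] [([448, 294], [-0.1548, -0.0646]), ([546, 294], [-0.1551, -0.1195]), ([546, 330], [-0.1781, -0.1239]), ([448, 330], [-0.1778, -0.0673])]
```

The wedge still hasn't moved, so the closed tips must be higher than the TCP pose implies. I'll back off to the side and probe the table to find the real tip height.

>>> drive_tool:
  increments:
    - [[-1,0,-0.2,-0.05,0],[-1,0,-0.4,-0.05,0],[-1,0,-0.45,0,0],[-1,0,-0.45,0.03,0],[-1,0,-0.45,0.03,0]]

```text
time_s: 10.32
tcp_pos: [0.4737, 0.1091, 0.0002]
eef_rot: [179.9, 0.1, -10.2]
contact_force: [-0.0, -0.4, -0.3]
gripper_width: 0.0003
gripper_force: 0.0
```

>>> drive_tool:
  increments:
    - [[-1,0,0,0.01,0],[-1,0,0,0.02,0],[-1,0,0,0.03,0],[-1,0,0,0.03,0]]

```text
time_s: 10.82
tcp_pos: [0.4744, 0.1099, -0.0028]
eef_rot: [180.0, 0.0, -10.2]
contact_force: [-0.3, -0.3, -0.3]
gripper_width: 0.0004
gripper_force: 0.0
```

```bash
python3 - <<'E'
from h import *
import pickle
m=pickle.load(open("w2.pkl","rb"));p=np.array([0.39225905,0.0451177,0.07537195])
for dz in(-.011,0,.01,.02,.03,.045):print(dz,proj("w",[p+[0,0,dz], p+[0,0,dz]+np.r_[ex*.0095,0]],m).round(0).tolist())
im=cv2.imread("pics/w2.png");print(im[236:300:6,270:306:3].mean(2).astype(int))
E
```

```text
-0.011 [[288.0, 244.0], [288.0, 228.0]]
0 [[288.0, 250.0], [288.0, 234.0]]
0.01 [[288.0, 257.0], [288.0, 240.0]]
0.02 [[288.0, 265.0], [288.0, 247.0]]
0.03 [[288.0, 273.0], [288.0, 255.0]]
0.045 [[289.0, 289.0], [288.0, 268.0]]
[[ 19  92 236 241 241 236 240 242 238 240 251  12]
 [ 21  54 172 183 106 101 227 104 104 174 181  12]
 [ 21  28 129 110  17   8 125  17   7 131 130  13]
 [ 18  95  72  51  17  10 127  17  16 127  89  95]
 [ 15 125  62   9  18  10 133  16  16 146  78 129]
 [ 32 142  48  54  52  51  51  52  53  49  87 146]
 [ 29 154  92  91  92  90  90  91  91  91  72 160]
 [ 47 155 109 106 107 107 105 106 107 107 103 187]
 [ 56 168 107 105 105 104 104 105 104 102  88 198]
 [ 57 171  93  91  93  92  91  91  93  93  89 176]
 [ 41 162  61  47  50  46 115  48  49  52  83 166]]
```

>>> drive_tool:
  increments:
    - [[-1,0,0.1,0.02,0],[-1,0,0.2,0.02,0],[-1,0,0.25,0.02,0],[-1,0,0.29,0.02,0],[-1,0,0.33,0.02,0]]

```text
time_s: 11.45
tcp_pos: [0.4676, 0.0708, -0.005]
eef_rot: [-180.0, -0.0, -10.2]
contact_force: [-0.1, 0.2, -0.2]
gripper_width: 0.0003
gripper_force: 0.2
```

```bash
python3 -c "
from h import *
wedge('w6')"
```

```text
tcp [ 0.4676  0.0708 -0.005 ] [-0.1307  0.0394] F [-0.1  0.2 -0.2]
[ 295  135   95   95 7055] [([294, 148], [-0.0733, 0.0364]), ([373, 135], [-0.0673, -0.0005]), ([389, 229], [-0.1132, -0.0113]), ([310, 242], [-0.1202, 0.0283])]
[   0  170  141   94 9192] [([-25, 248], [-0.1227, 0.1985]), ([0, 170], [-0.0828, 0.1771]), ([144, 215], [-0.1054, 0.1109]), ([119, 293], [-0.1484, 0.1287])]
[ 481  294   66   37 1561] [([481, 294], [-0.1494, -0.0623]), ([546, 294], [-0.1496, -0.0967]), ([546, 330], [-0.1712, -0.1008]), ([481, 330], [-0.1711, -0.0654])]
```

>>> drive_tool:
  increments:
    - [[-1,0,0.03,0,0],[-1,0,0.06,0,0],[-1,0,0.08,0,0],[-1,0,0.08,0,0]]

```text
time_s: 12.0
tcp_pos: [0.4657, 0.0614, -0.0051]
eef_rot: [180.0, 0.0, -10.2]
contact_force: [-0.1, 1.0, 0.4]
gripper_width: 0.0007
gripper_force: 0.1
```

```bash
python3 -c "
from h import *
wedge('w7')"
```

```text
tcp [ 0.4657  0.0614 -0.0051] [-0.1309  0.0298] F [-0.1  1.   0.4]
[ 296  135   94   95 7075] [([295, 148], [-0.0734, 0.0264]), ([375, 135], [-0.0675, -0.0106]), ([390, 229], [-0.1134, -0.0213]), ([311, 242], [-0.1202, 0.0184])]
[   0  176  122   88 7559] [([-23, 249], [-0.1232, 0.188]), ([0, 175], [-0.0858, 0.1679]), ([127, 215], [-0.1057, 0.1097]), ([104, 289], [-0.1456, 0.1269])]
[ 465  294   82   37 2189] [([465, 294], [-0.1496, -0.0634]), ([546, 294], [-0.1498, -0.1062]), ([546, 330], [-0.1714, -0.1103]), ([465, 330], [-0.1713, -0.0662])]
```

>>> drive_tool:
  increments:
    - [[-1,0,-0.11,0,0],[-1,0.25,-0.11,0.02,0],[-1,0.25,-0.06,0.02,0],[-1,0.25,-0.01,0.02,0],[-1,0.25,0.035,0.02,0]]

```text
time_s: 12.68
tcp_pos: [0.4939, 0.0519, -0.0076]
eef_rot: [180.0, 0.0, -10.2]
contact_force: [-0.0, 0.4, 0.2]
gripper_width: 0.0006
gripper_force: 0.1
```

```bash
python3 -c "
from h import *
wedge('w8')"
```

```text
tcp [ 0.4939  0.0519 -0.0076] [-0.1015  0.0253] F [-0.   0.4  0.2]
[ 305  199   80   31 2096] [([305, 199], [-0.068, 0.0172]), ([384, 199], [-0.0681, -0.0208]), ([384, 229], [-0.0832, -0.0218]), ([305, 229], [-0.0831, 0.0171])]
[  28  294  411   37 3653] [([28, 330], [-0.1391, 0.1649]), ([28, 294], [-0.1179, 0.1606]), ([438, 294], [-0.1187, -0.0524]), ([438, 330], [-0.14, -0.0547])]
```

>>> drive_tool:
  increments:
    - [[-1,0,-0.1,0,0],[-1,0,-0.1,-0.3,0],[-1,-0.3,0.1,-0.45,0],[-1,-0.75,0.23,-0.45,0],[-1,-0.85,0.23,-0.45,0]]

```text
time_s: 13.35
tcp_pos: [0.386, 0.0422, 0.0465]
eef_rot: [-180.0, 0.0, -10.2]
contact_force: [0.3, 0.2, -0.6]
gripper_width: 0.0003
gripper_force: 0.0
```

>>> drive_tool:
  increments:
    - [[-1,0,0,0.1,0],[-1,0,0,0.3,0],[-1,0,0,0.39,0],[-1,0,0,0.39,0]]

```text
time_s: 13.85
tcp_pos: [0.389, 0.043, -0.0008]
eef_rot: [179.9, 0.1, -10.2]
contact_force: [-0.1, 0.5, 0.4]
gripper_width: 0.0003
gripper_force: 0.0
```

```bash
python3 -c "
from h import *
wedge('w9')"
```

```text
tcp [ 0.389   0.043  -0.0008] [-0.2032 -0.0016] F [-0.1  0.5  0.4]
[  249     0   110   229 19111] [([249, 0], [-0.0826, 0.0153]), ([335, -10], [-0.0791, -0.0221]), ([360, 219], [-0.1816, -0.0384]), ([274, 228], [-0.1865, 0.0058])]
[   0   53   44  123 4044] [([0, 53], [-0.1034, 0.1279]), ([43, 53], [-0.1034, 0.1086]), ([43, 175], [-0.1586, 0.1191]), ([0, 175], [-0.1585, 0.1402])]
[  419   147   141   117 11454] [([413, 195], [-0.1693, -0.0639]), ([522, 145], [-0.145, -0.1144]), ([572, 255], [-0.2016, -0.1505]), ([462, 304], [-0.2305, -0.0969])]
[ 459  294   88   37 2854] [([459, 294], [-0.2243, -0.0942]), ([546, 294], [-0.2245, -0.1415]), ([546, 330], [-0.2468, -0.1458]), ([459, 330], [-0.2466, -0.097])]
[  60  318  382   12 3052] [([60, 329], [-0.2449, 0.126]), ([60, 318], [-0.238, 0.1248]), ([441, 318], [-0.239, -0.0861]), ([441, 329], [-0.2459, -0.0869])]
```

>>> drive_tool:
  increments:
    - [[-1,0,0.07,0,-0.02],[-1,0,0.145,0,-0.02],[-1,0,0.145,0,-0.02]]

```text
time_s: 14.28
tcp_pos: [0.3862, 0.0255, 0.0]
eef_rot: [-180.0, -0.0, -3.2]
contact_force: [-0.4, 0.7, 0.5]
gripper_width: 0.0005
gripper_force: 0.0
```

>>> drive_tool:
  increments:
    - [[-1,0.08,0,0,0],[-1,0.16,0,0,0],[-1,0.24,0,0,0],[-1,0.31,0,0,0],[-1,0.35,0,0,0]]

```text
time_s: 14.9
tcp_pos: [0.4287, 0.0236, -0.0005]
eef_rot: [180.0, 0.0, -3.0]
contact_force: [-0.4, 0.2, 0.5]
gripper_width: 0.0005
gripper_force: 0.3
```

```bash
python3 - <<'E'
from h import *
wedge('w10');print(r.get_state()["eef_rot"])
im=capture("top")[:,:,::-1];cv2.imwrite("pics/t10.png",im)
h=cv2.cvtColor(np.ascontiguousarray(im),cv2.COLOR_BGR2HSV);m=cv2.inRange(h,(20,150,150),(32,255,255));m[:,:280]=0;m[:,350:]=0;m[200:]=0
print(np.argwhere(m).mean(0)[::-1])
E
```

```text
tcp [ 0.4287  0.0236 -0.0005] [-0.1607 -0.0138] F [-0.4  0.2  0.5]
[  244     6    86   238 19078] [([244, 6], [-0.0456, 0.0198]), ([329, 6], [-0.0411, -0.0171]), ([329, 243], [-0.1497, -0.0339]), ([244, 243], [-0.155, 0.0101])]
[   0  104   45  116 3434] [([0, 219], [-0.1571, 0.135]), ([0, 104], [-0.1001, 0.1297]), ([44, 104], [-0.0976, 0.1092]), ([44, 219], [-0.1544, 0.1127])]
[  60  294  458   37 5289] [([60, 330], [-0.2189, 0.1079]), ([60, 294], [-0.1964, 0.1068]), ([517, 294], [-0.1664, -0.1398]), ([517, 330], [-0.188, -0.1464])]
[ 422  397  103   23 2253] [([422, 397], [-0.239, -0.1036]), ([524, 397], [-0.2316, -0.1639]), ([524, 419], [-0.2473, -0.1687]), ([422, 419], [-0.2548, -0.1072])]
[ 1.79999130e+02 -9.74342588e-03 -3.00943846e+00]
[289.11764706 180.41176471]
```

View pics/w10.png

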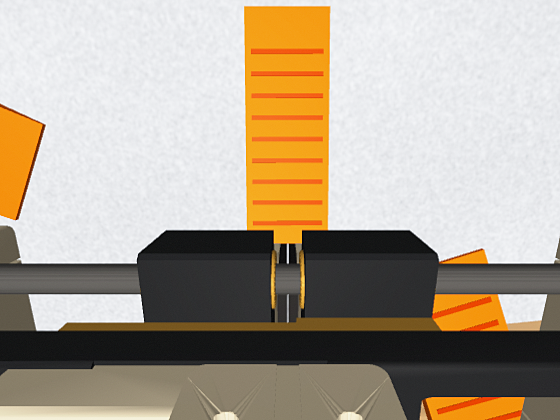

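>>> drive_tool:
  increments:
    - [[-1,0.08,0.012,0,0],[-1,0.16,0.025,0,0],[-1,0.24,0.037,0,0],[-1,0.31,0.048,0,0],[-1,0.36,0.055,0,0]]

```text
time_s: 15.62
tcp_pos: [0.4714, 0.0146, -0.0004]
eef_rot: [180.0, 0.0, -3.0]
contact_force: [-0.6, 1.0, 0.4]
gripper_width: 0.0004
gripper_force: 0.3
```

>>> drive_tool:
  increments:
    - [[-1,0.03,0,0,0],[-1,0.06,0,0,0],[-1,0.08,0,0,0],[-1,0.1,0,0,0],[-1,0.1,0,0,0]]

```text
time_s: 16.25
tcp_pos: [0.4829, 0.0142, -0.0004]
eef_rot: [180.0, 0.0, -3.0]
contact_force: [-0.4, 0.3, 0.3]
gripper_width: 0.0003
gripper_force: 0.1
```

```bash
python3 -c "
from h import *
wedge('w11')"
```

```text
tcp [ 4.829e-01  1.420e-02 -4.000e-04] [-0.1057 -0.0136] F [-0.4  0.3  0.3]
[  244    72    85   172 12754] [([244, 243], [-0.1001, 0.0102]), ([244, 72], [-0.0173, 0.0176]), ([328, 72], [-0.0126, -0.0206]), ([328, 243], [-0.0948, -0.0333])]
[   0  206   52   58 1607] [([-17, 246], [-0.1185, 0.1456]), ([0, 205], [-0.0949, 0.1345]), ([54, 228], [-0.1039, 0.108]), ([37, 269], [-0.1283, 0.1185])]
[  60  318  380   12 3215] [([60, 329], [-0.1634, 0.1081]), ([60, 318], [-0.1564, 0.1077]), ([439, 318], [-0.1309, -0.1011]), ([439, 329], [-0.1377, -0.1028])]
```

>>> drive_tool:
  increments:
    - [[-1,0.015,0,0,0],[-1,0.03,0,0,0],[-1,0.045,0,0,0],[-1,0.06,0,0,0],[-1,0.06,0,0,0]]

```text
time_s: 16.92
tcp_pos: [0.4868, 0.0127, -0.0009]
eef_rot: [179.9, 0.3, -3.0]
contact_force: [-11.6, 1.1, 7.6]
gripper_width: 0.0003
gripper_force: 5.3
```

>>> drive_tool:
  increments:
    - [[-1,0.01,0,0,0],[-1,0.02,0,0,0],[-1,0.03,0,0,0],[-1,0.03,0,0,0]]

```text
time_s: 17.42
tcp_pos: [0.4883, 0.012, -0.0012]
eef_rot: [179.8, 0.5, -3.1]
contact_force: [-15.4, 2.5, 12.5]
gripper_width: 0.0004
gripper_force: 8.2
```

Force passed 14 N, so I'm backing off now to check.

>>> drive_tool:
  increments:
    - [[-1,-0.05,0,0,0],[-1,-0.1,0,0,0],[-1,-0.15,0,0,0]]

```text
time_s: 17.8
tcp_pos: [0.4759, 0.0148, -0.0002]
eef_rot: [-180.0, -0.1, -3.0]
contact_force: [-0.3, -0.1, 0.4]
gripper_width: 0.0007
gripper_force: 0.0
```

```bash
python3 - <<'E'
from h import *
wedge('w12');im=np.ascontiguousarray(capture("top")[:,:,::-1]);cv2.imwrite("pics/t12.png",im)
def st(im):
    h=cv2.cvtColor(im,cv2.COLOR_BGR2HSV);m=cv2.inRange(h,(20,150,150),(32,255,255));m[:,:280]=0;m[:,350:]=0;m[200:]=0;w=h[...,1]*(m>0);return np.argwhere(m).mean(0)[::-1]
o=cv2.imread("pics/t10.png");print(st(o),st(im))
a=np.float32(cv2.cvtColor(o,6))[118:178,292:350];b=np.float32(cv2.cvtColor(im,6))[118:178,292:350]
print(cv2.phaseCorrelate(a,b,cv2.createHanningWindow(a.shape[::-1],cv2.CV_32F)))
E
```

```text
tcp [ 4.759e-01  1.480e-02 -2.000e-04] [-0.1127 -0.0143] F [-0.3 -0.1  0.4]
[  244    54    87   166 13257] [([244, 54], [-0.0167, 0.0177]), ([330, 53], [-0.0114, -0.0208]), ([332, 218], [-0.0881, -0.034]), ([247, 219], [-0.0942, 0.0094])]
[   0  194   50   70 1956] [([-18, 250], [-0.1275, 0.1462]), ([0, 194], [-0.0959, 0.1336]), ([52, 211], [-0.1018, 0.1084]), ([33, 267], [-0.1341, 0.1199])]
[  60  318  403   13 1921] [([60, 329], [-0.1706, 0.1076]), ([60, 317], [-0.1631, 0.1072]), ([462, 318], [-0.1366, -0.1146]), ([462, 330], [-0.1438, -0.1164])]
[ 419  397   72   23 1528] [([419, 397], [-0.1913, -0.1025]), ([490, 397], [-0.1861, -0.1444]), ([490, 419], [-0.2018, -0.1489]), ([419, 419], [-0.2071, -0.106])]
[289.11764706 180.41176471] [nan nan]
((0.09387328439040488, -0.1608693763888347), 0.9300594066248999)<stdin>:4: RuntimeWarning: Mean of empty slice.
  ret = um.true_divide(
```

>>> drive_tool:
  increments:
    - [[-1,-0.03,0,-0.3,0],[-1,-0.03,0,-0.7,0],[-1,0.3,-0.01,-0.9,0],[-1,0.7,-0.02,-0.9,0],[-1,0.93,-0.02,-0.9,0]]

```text
time_s: 18.52
tcp_pos: [0.5898, 0.0113, 0.1082]
eef_rot: [-180.0, -0.1, -3.0]
contact_force: [-0.3, -0.1, -0.1]
gripper_width: 0.0006
gripper_force: 0.0
```

>>> drive_tool:
  increments:
    - [[-1,0,0,0.2,0],[-1,0,0,0.35,0],[-1,0,0,0.4,0],[-1,0,0,0.43,0],[-1,0,0,0.43,0]]

```text
time_s: 19.15
tcp_pos: [0.5875, 0.0113, 0.0565]
eef_rot: [-180.0, -0.0, -3.0]
contact_force: [-0.1, -0.3, -0.1]
gripper_width: 0.0002
gripper_force: 0.0
```

Go down in 1.2 mm steps, so contact and force show in the readings.

>>> drive_tool:
  increments:
    - [[-1,0,0,0.015,0],[-1,0,0,0.03,0],[-1,0,0,0.045,0],[-1,0,0,0.045,0]]

```text
time_s: 19.65
tcp_pos: [0.5871, 0.0111, 0.0505]
eef_rot: [180.0, 0.0, -3.0]
contact_force: [-0.6, 1.1, 0.1]
gripper_width: 0.0004
gripper_force: 0.0
```

>>> drive_tool:
  increments:
    - [[-1,0,0,0.01,0],[-1,0,0,0.02,0],[-1,0,0,0.02,0]]

```text
time_s: 20.02
tcp_pos: [0.5872, 0.0111, 0.0481]
eef_rot: [180.0, 0.0, -3.0]
contact_force: [0.8, -0.4, -0.2]
gripper_width: 0.0007
gripper_force: 0.0
```

>>> drive_tool:
  increments:
    - [[-1,0,0,0.01,0],[-1,0,0,0.02,0],[-1,0,0,0.02,0]]

```text
time_s: 20.4
tcp_pos: [0.5872, 0.0111, 0.0458]
eef_rot: [180.0, 0.0, -3.0]
contact_force: [0.5, -0.7, -0.1]
gripper_width: 0.0004
gripper_force: 0.0
```

>>> drive_tool:
  increments:
    - [[-1,0,0,0.01,0],[-1,0,0,0.02,0],[-1,0,0,0.02,0]]

```text
time_s: 20.78
tcp_pos: [0.5874, 0.0112, 0.0454]
eef_rot: [180.0, -0.1, -3.0]
contact_force: [-6.4, 0.9, 16.5]
gripper_width: 0.0004
gripper_force: 8.4
```

>>> drive_tool:
  increments:
    - [[-1,0,0,0,0],[-1,0,0,0,0],[-1,0,0,0,0],[-1,0,0,0,0],[-1,0,0,0,0]]

```text
time_s: 21.4
tcp_pos: [0.5874, 0.0112, 0.0453]
eef_rot: [180.0, -0.1, -3.0]
contact_force: [-6.2, 1.0, 16.4]
gripper_width: 0.0004
gripper_force: 8.2
```

>>> drive_tool:
  increments:
    - [[-1,0,0,0,0],[-1,0,0,-0.03,0],[-1,0,0,-0.2,0],[-1,0,0,-0.5,0],[-1,-0.3,0,-0.6,0]]

```text
time_s: 22.02
tcp_pos: [0.5537, 0.0134, 0.1172]
eef_rot: [-180.0, -0.2, -3.0]
contact_force: [-1.1, 1.0, -0.9]
gripper_width: 0.0002
gripper_force: 0.0
```

```bash
python3 - <<'E'
from h import *
im=np.ascontiguousarray(capture("scene")[:,:,::-1]);cv2.imwrite("pics/s13.png",im)
o=cv2.imread("pics/scene0.png")
def pc(o,im,y0,y1,x0,x1):
    a=np.float32(cv2.cvtColor(o,6))[y0:y1,x0:x1];b=np.float32(cv2.cvtColor(im,6))[y0:y1,x0:x1]
    print(cv2.phaseCorrelate(a,b,cv2.createHanningWindow(a.shape[::-1],cv2.CV_32F)))
pc(o,im,196,266,200,262)
print(r.get_state()["tcp_pos"]); wedge('w13')
E
```

```text
((-0.14283609106195883, -0.0453417633862756), 0.9258150301045842)
[0.54823429 0.01297103 0.1176023 ]
tcp [0.5482 0.013  0.1176] [-0.0412 -0.0035] F [-7.8 -0.7 -2.4]
[ 267  182   46   80 2163] [([267, 182], [-0.0221, 0.017]), ([312, 182], [-0.0175, -0.0215]), ([312, 261], [-0.0899, -0.0316]), ([267, 261], [-0.0949, 0.0094])]
[   0  191  140   73 5359] [([-23, 244], [-0.1099, 0.2717]), ([0, 191], [-0.0575, 0.2464]), ([141, 251], [-0.0993, 0.1242]), ([118, 304], [-0.1562, 0.1454])]
```

```bash
python3 -c "
from h import *
im=cv2.imread('pics/s13.png');cv2.imwrite('pics/s13c.png',cv2.resize(im[160:290,190:350],None,fx=4.5,fy=4.5,interpolation=cv2.INTER_CUBIC))
print(r.get_state()['contact_force'])"
```

```text
[-0.03336699 -0.21239697  0.24277671]
```

View pics/s13c.png

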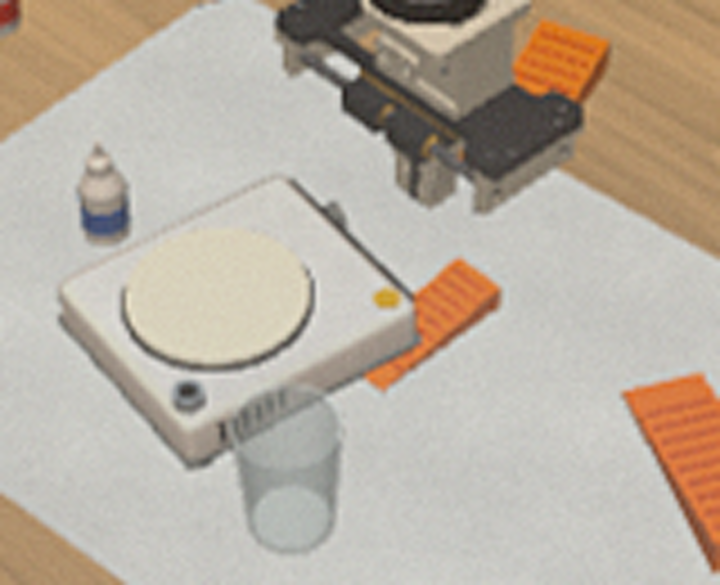

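The wedge sits under the sticker's corner, with its thick end at about (480,285) in the crop. The stirrer stands in its place and the gripper is clear of everything.

```bash
python3 -c "
from plant import job
print(job.close_job())"
```

```text
the job is handed in; nothing more can be done
None
```

The wedge is under the worn foot and the job is handed in: 16 N on the sticker for over half a second gave about 0.1 mm, though the push peaked at 15.4 N (over the 14 N guide) and moved the stirrer about 0.5 mm; I did not measure level directly.

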